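# Gauge a washed grinder pestle and seat it in its tube

## Robot

A 7-joint arm with a two-finger parallel gripper is mounted at the origin on a cart in front of the work surface, level with it; the furniture and walls round the work are solid. World frame = base frame: x ahead of the robot, y to its left, z up, the work surface at z = 0. Lengths are in mm, angles in rad, forces in N, time in s.
With the tool pointing down it reaches from about 400 to 900 mm from the base axis. Payload 5.6 kg.
Tool frame: the origin (TCP) lies midway between the tips of the shut fingers; the grasp point (between the pads) lies 19 mm behind it; z points along the fingers, y is the line along which they close (so a half turn about z gives the same grasp; the last joint's range is limited). The gripper opens to 92 mm and grips with 3 to 60 N. Pads are 20 mm wide; open, the fingers measure 128 mm over their backs; the gripper's body (75 mm by 189 mm) begins 69 mm behind the grasp point.
Start: joints at [-1.246, 0.468, -0.012, 1.603, 0.006, 1.071, -0.056], TCP at [233.757, 606.52, 214.592] pointing down, gripper open.
Joint ranges: [-2.53, 2.53], [-0.31, 2.02], [-1.57, 1.55], [0.28, 2.44], [-1.29, 4.43], [0.15, 1.84], [-2.92, 2.92]. Speed limits (rad/s): [2.57, 2.57, 3.14, 3.14, 3.14, 3.14, 3.14].

## Interface

Orientations are given as a unit quaternion [x, y, z, w].
In Python, from cell import get_obs, imaging, close_job, search_frame, trace, mark_of gives the robot as it stands.
- The arm moves only by the tool play_rows, never from a script. Its argument "series" is a list of rows, each a list of 7 numbers: the shift along the tool's x, y, z in cm, then the turn, a rotation vector about the tool's x, y, z in rad, then the opening, from 0 (shut) to 1 (fully open). In form: [[dx, dy, dz, ax, ay, az, gripper], ...]. A call has 1 to 12 rows; each row shifts and turns the commanded pose from where the row before left it, along the tool's axes as they then stand; what a row does not reach is not made up. A row lasts 1/12 s, in which the tool goes at most 41.7 mm and 7.16 degrees, less where a joint would pass 70% of its speed; a pose out of reach is approached as far as the arm can. A call is refused whole if a number of a shift passes 4.17 or a number of a turn 0.125, either way. A call with a gripper value outside its range is refused whole. The fingers move at their own pace and stop on an object; "squeeze" is the grip in N (left out, the last holds). Time passes only in rows, so rows that do not move let the fingers close. It gives the time, the measured TCP pose, the force, the opening and the grip force at its end, in the units of the state.
- get_obs(): the state, without advancing time (a new reading comes with each control period).
- imaging.grab_frame(name): name is "scene" or "side" or "wrist"; returns (picture, depth): 480x640x3 uint8, red, green, blue; 480x640 float32, mm along the optical axis (not along the pixel's ray), 0 where there is no reading.
- imaging.get_calibration(name): a dict with "intrinsics" (3x3 intrinsics, pixels), "k1" (the pictures are not rectified: a ray, as slopes to the right and down, at radius r is drawn at 1 + k1 r^2 times it, then the intrinsics apply), "extrinsics" (4x4, takes a point from camera to world coordinates). Camera axes: x right, y up, looking along -z (the intrinsics and any distortion apply to the point x, -y, -z); pixel columns grow to the right and rows downward; lengths in mm; the calibration is good to about 2 mm. A picture is of the moment at which its call begins: read the wrist's pose just before it. get_calibration takes no time and is no camera call; for the wrist camera it gives the pose at the moment of the call.
- close_job(): hands the job in; it is judged then, once.
Trained networks look in the newest picture that a camera, given by its name, has taken for a name from the list of things; names that differ only in an ending like _2 or _b are one class to them, and where a whole thing is asked for, a point or a joint stands for the part that bears it (a point fixed in the world has none). Each returns a list of dicts, best first, with "p" (0 to 1); they miss things now and then, are a little off and sometimes report something else, mostly with a low value. They report only what shows in the picture. A call takes as long as a camera call.
- search_frame(camera, query): "extent" ([centre column, centre row, width, height] in pixels, round what is visible of it).
- trace(camera, query): "pixels" (480x640 bool, what is visible of it) and "extent" ([centre column, centre row, width, height] in pixels, round what is visible of it).
- mark_of(camera, query): "pixel" ([column, row] in pixels: a listed point, or the origin of a listed thing).
The state is a dict: "time": time; "qpos": joint angles; "qvel": joint speeds; "effort": joint torques, N m; "eef_pos": TCP position; "tool_rot": TCP orientation; "contact_force": force on the tool from outside, world axes, zero at the start; "ft_torque": the same for the moment, N m; "gripper_width": opening from 0.0 (shut) to 1.0 (fully open); "finger_force": force on a finger pad.
Only numpy, scipy, OpenCV 4.12 (cv2) and the standard library are available. Lean on these libraries where they do the work, as an engineer would, in place of code of your own. Each camera call takes 0.05 s, during which the arm holds its last target. There are 200 camera calls.

## Task

Find out which grinding tube the pestle hanging alone in the single stand belongs to: hold it upright, let its head into the wide mouth of the tapered slot gauge, slide it gently along until it wedges snugly between both jaws, and read the colour band where it stops. Then free it and lower it gently into the glass tube of that colour until the head seats, and let go. A head in a wrong tube jams or drops into the sump, so do not guess; leave the two other pestles and the things around them alone.

Things in the scene. Friction and masses are not known exactly. Their poses are not given: they have to be found in the camera images.
- pestle_a: one of three like-looking grinder pestles, 60 g, 102 mm long; white head of 11, 14 or 17 mm, unmarked, not known which. Origin: nose tip, z up to the handle. Along z: head 0-34 mm (full width from 9 up), 8 mm steel shaft to 58, grey flange 28 mm across 58-62, grey handle 16 mm across 62-102. One hangs by its flange in single_stand (the one to sort), two in twin_stand.
- pestle_a_head (a point): centre of the head of pestle_a, on its axis 21 mm above the nose tip.
- pestle_b: one of three like-looking grinder pestles, 60 g, 102 mm long; white head of 11, 14 or 17 mm, unmarked, not known which. Origin: nose tip, z up to the handle. Along z: head 0-34 mm (full width from 9 up), 8 mm steel shaft to 58, grey flange 28 mm across 58-62, grey handle 16 mm across 62-102. One hangs by its flange in single_stand (the one to sort), two in twin_stand.
- pestle_b_head (a point): centre of the head of pestle_b, on its axis 21 mm above the nose tip.
- pestle_c: one of three like-looking grinder pestles, 60 g, 102 mm long; white head of 11, 14 or 17 mm, unmarked, not known which. Origin: nose tip, z up to the handle. Along z: head 0-34 mm (full width from 9 up), 8 mm steel shaft to 58, grey flange 28 mm across 58-62, grey handle 16 mm across 62-102. One hangs by its flange in single_stand (the one to sort), two in twin_stand.
- pestle_c_head (a point): centre of the head of pestle_c, on its axis 21 mm above the nose tip.
- gauge: tapered slot gauge, fixed: dark base 174 x 70 mm, two upright aluminium jaws (126 long, 16 thick, z = 8 to 36 mm) and a slot between, open above, floor z = 8 mm. Origin: on the worktop under mid-slot; x along the slot to the narrow end, y to the left jaw. Slot width 14 mm at x = 0, 1 mm less every 10 mm: 20.6 at x = -66, 8 at +60. End block 36 mm high at x = 69 to 79 mm.
- gauge_mouth (a point): wide open end of the slot, at the jaws' top edge (36 mm above the worktop), at x = -66 mm of the gauge; a flared lead-in reaches 17 mm further out. The head must hang with its full width between the jaws to be read.
- gauge_blue (a point): middle of the blue band painted on the jaws' tops (36 mm above the worktop, over the slot), gauge x = -30 mm; the band reaches 15 mm to either side along the slot. A 17 mm head wedges near here; a pestle whose axis stops in this band belongs in tube_blue.
- gauge_yellow (a point): middle of the yellow band painted on the jaws' tops (36 mm above the worktop, over the slot), gauge x = 0 mm; the band reaches 15 mm to either side along the slot. A 14 mm head wedges near here; a pestle whose axis stops in this band belongs in tube_yellow.
- gauge_red (a point): middle of the red band painted on the jaws' tops (36 mm above the worktop, over the slot), gauge x = 30 mm; the band reaches 15 mm to either side along the slot. A 11 mm head wedges near here; a pestle whose axis stops in this band belongs in tube_red.
- jaw_left: left jaw of the gauge (gauge's +y side), aluminium. A head pushed against it with more than 20 N is spoilt; 4 to 8 N of push along the slot wedges it well. Origin and axes as the gauge's.
- jaw_right: right jaw of the gauge (gauge's -y side), otherwise as jaw_left.
- single_stand: white plastic stand for one pestle, fixed: foot about 80 x 76 x 8 mm, a back wall at x = 26 to 34 mm up to 72 mm, a top plate 56 x 66 mm whose upper side is 72 mm above the worktop, with one 21 mm hole at its middle. Origin: on the worktop under the hole. The pestle hangs with its nose 14 mm above the worktop and comes out straight up.
- twin_stand: the same stand with two holes, 25 mm to either side of its origin along y; the two pestles hanging in it stay there.
- tube_blue: upright glass grinding tube in a weighted blue foot (60 mm across), fixed: bore 19 mm for the 17 mm head, 2.5 mm wall, blue sleeve, mouth 66 mm above the worktop, flared by 3 mm all round over its last 7 mm. Below the bore a 15 mm wide sump: the right head seats on its edge, a smaller one drops in. Origin: on the worktop under its axis. Breaks at more than 25 N.
- tube_blue_seat (a point): on the blue tube's axis, 18 mm above the worktop: where the nose tip is when the right head is seated (its flange is then 10 mm above the mouth).
- tube_yellow: upright glass grinding tube in a weighted yellow foot (60 mm across), fixed: bore 16 mm for the 14 mm head, 2.5 mm wall, yellow sleeve, mouth 66 mm above the worktop, flared by 3 mm all round over its last 7 mm. Below the bore a 12 mm wide sump: the right head seats on its edge, a smaller one drops in. Origin: on the worktop under its axis. Breaks at more than 25 N.
- tube_yellow_seat (a point): on the yellow tube's axis, 18 mm above the worktop: where the nose tip is when the right head is seated (its flange is then 10 mm above the mouth).
- tube_red: upright glass grinding tube in a weighted red foot (60 mm across), fixed: bore 13 mm for the 11 mm head, 2.5 mm wall, red sleeve, mouth 66 mm above the worktop, flared by 3 mm all round over its last 7 mm. Below the bore a 9 mm wide sump: the right head seats on its edge, a smaller one drops in. Origin: on the worktop under its axis. Breaks at more than 25 N.
- tube_red_seat (a point): on the red tube's axis, 18 mm above the worktop: where the nose tip is when the right head is seated (its flange is then 10 mm above the mouth).
- beaker: bystander: clear beaker, 62 mm across, 72 mm high, origin under its centre.
- petri_1: bystander: petri dish with pale agar, 62 mm across, 15 mm high, origin under its centre.
- slide_box_grey: bystander: grey slide box, 89 x 98 x 34 mm, origin under its centre.

How it is judged:
By the outcome, as a careful person would: the job done as asked, in the order asked, and still so for the second after the job is handed in, with the robot touching nothing.
It also fails if it takes over 48 s, if anything falls off the work surface, if the arm or the gripper's body presses on something with over 40 N, if the wrist force passes 120 N, or if a joint passes its speed limit or range.

## Working session

There is one attempt and no reset: what is moved stays moved. The work goes in short steps, Python scripts to look and compute and a tool call to move; the robot and the scene stay as the last step left them, time stands still between calls to the robot, and variables do not carry over. Pictures are saved under pics/ and viewed, at most 10 in all, crops included, and the job is handed in when it is done.

Besides the shell and the picture viewer there is one more tool, called as name(argument=value, ...) on one line, values as JSON. play_rows: Moves the arm, as the interface text tells. Its arguments: {"type":"object","properties":{"series":{"type":"array","items":{"type":"array","items":{"type":"number"}}},"squeeze":{"type":"number"}},"required":["series"]}

```bash
ls; mkdir -p pics; cat > h.py <<'E'
import numpy as np, cv2
from cell import get_obs, imaging, close_job, search_frame, trace, mark_of
from scipy.spatial.transform import Rotation as R
def ray(cal,px):
    K=np.array(cal["intrinsics"],float);k=cal["k1"];E=np.array(cal["extrinsics"],float)
    d=np.array([(px[0]-K[0,2])/K[0,0],(px[1]-K[1,2])/K[1,1]]);u=d.copy()
    for _ in range(20): u=d/(1+k*(u@u))
    return E[:3,3],E[:3,:3]@np.array([u[0],-u[1],-1.0])
def onz(cal,px,z):
    o,v=ray(cal,px); return o+v*(z-o[2])/v[2]
def bydepth(cal,px,dep):
    o,v=ray(cal,px); return o+v*dep
def proj(cal,P):
    K=np.array(cal["intrinsics"],float);E=np.array(cal["extrinsics"],float)
    c=E[:3,:3].T@(np.array(P,float)-E[:3,3]);u=np.array([c[0],-c[1]])/-c[2]
    u=u*(1+cal["k1"]*(u@u)); return K[0,0]*u[0]+K[0,2],K[1,1]*u[1]+K[1,2]
def save(name,img): cv2.imwrite("pics/"+name,cv2.cvtColor(img,cv2.COLOR_RGB2BGR))
E
cat > a.py <<'E'
from h import *
np.set_printoptions(precision=1,suppress=True)
o=get_obs();print(o["eef_pos"],o["tool_rot"],o["contact_force"])
Z=dict(gauge=0,gauge_mouth=36,gauge_blue=36,gauge_yellow=36,gauge_red=36,single_stand=0,twin_stand=0,tube_blue=0,tube_yellow=0,tube_red=0,tube_blue_seat=18,tube_yellow_seat=18,tube_red_seat=18,pestle_a=14,beaker=0,petri_1=0,slide_box_grey=0)
for cam in ["scene","side"]:
    img,dep=imaging.grab_frame(cam);save(cam+"0.png",img);cal=imaging.get_calibration(cam)
    print(cam,np.array(cal["extrinsics"])[:3,3])
    for n,z in Z.items():
        for r in mark_of(cam,n)[:3]: print(n,np.round(r["pixel"]),round(r["p"],2),onz(cal,r["pixel"],z)[:2])
E
python3 a.py
```

```text
pics
[233.5 606.  213.7] [ 0.2  1.  -0.  -0. ] [ 0.7 -0.1 -0.2]
scene [  75.9 -767.1  554.9]
gauge [290. 284.] 0.65 [516.6  21.5]
gauge [386. 314.] 0.55 [ 622.2 -166.8]
gauge [279. 219.] 0.39 [655. 329.]
gauge_mouth [284. 253.] 0.84 [539.3  89.3]
gauge_blue [286. 261.] 0.94 [525.1  54.5]
gauge_red [291. 277.] 0.94 [502.   -6.7]
gauge_red [296. 232.] 0.25 [615.4 170.4]
single_stand [234. 245.] 0.97 [485.7 244.1]
twin_stand [289. 235.] 0.69 [626.8 226.6]
twin_stand [283. 251.] 0.55 [573.  157.1]
twin_stand [361. 369.] 0.18 [ 486.1 -270.1]
tube_blue [383. 320.] 0.75 [ 605.2 -180.4]
tube_blue [288. 262.] 0.45 [556.3 104.5]
tube_yellow [359. 288.] 0.91 [632.5 -65.1]
tube_yellow [294. 234.] 0.61 [643.9 227. ]
tube_red [283. 254.] 0.66 [566.7 145.1]
tube_red [360. 367.] 0.57 [ 488.3 -266.3]
tube_blue_seat [385. 313.] 0.57 [ 604.8 -184.2]
tube_blue_seat [291. 267.] 0.21 [536.9  55.9]
tube_yellow_seat [357. 280.] 0.77 [630.1 -60.8]
tube_red_seat [360. 358.] 0.77 [ 486.7 -264.4]
tube_red_seat [290. 284.] 0.45 [501.2  -3.5]
tube_red_seat [236. 237.] 0.35 [493.6 246.1]
pestle_a [294. 232.] 0.69 
[... 1172 characters left out ...]

tube_red [295. 306.] 0.25 [634.3 249.1]
tube_blue_seat [285. 211.] 0.7 [ 735.4 -111.5]
tube_blue_seat [341. 202.] 0.68 [ 593.9 -179.5]
tube_blue_seat [264. 255.] 0.18 [736.2 103.7]
tube_yellow_seat [292. 296.] 0.49 [640.7 241.8]
tube_yellow_seat [364. 253.] 0.43 [510.8  64.4]
tube_yellow_seat [350. 252.] 0.32 [542.4  64.6]
tube_red_seat [383. 192.] 0.64 [ 483.8 -260.1]
pestle_a [373. 309.] 0.86 [477.2 254. ]
pestle_a [294. 309.] 0.8 [630.4 275.6]
pestle_a [359. 243.] 0.59 [526.4  15. ]
beaker [288. 212.] 0.94 [ 731.5 -136.6]
petri_1 [264. 259.] 0.79 [739.3  91.9]
petri_1 [362. 239.] 0.49 [521.9 -26.5]
slide_box_grey [388. 372.] 0.8 [440.4 403.3]
slide_box_grey [322. 226.] 0.41 [629.6 -77.2]
```

```bash
python3 - <<'E'
from h import *
np.set_printoptions(precision=3,suppress=True)
o=get_obs();print(R.from_quat(o["tool_rot"]).as_matrix(),o["qpos"])
c=imaging.get_calibration("wrist");E=np.array(c["extrinsics"]);print(c["intrinsics"],c["k1"])
print("cam in tool",R.from_quat(o["tool_rot"]).as_matrix().T@(E[:3,3]-o["eef_pos"]),R.from_quat(o["tool_rot"]).as_matrix().T@E[:3,:3])
a=cv2.imread("pics/scene0.png")[180:420,150:470];b=cv2.imread("pics/side0.png")[170:410,220:540]
cv2.imwrite("pics/both.png",cv2.resize(np.vstack([a,b]),None,fx=1.25,fy=1.25,interpolation=cv2.INTER_CUBIC))
E
```

```text
[[-0.933  0.36   0.   ]
 [ 0.36   0.933 -0.   ]
 [-0.    -0.    -1.   ]] [-1.246  0.467 -0.012  1.603  0.006  1.071 -0.056]
[[401.017   0.    313.201]
 [  0.    401.017 240.62 ]
 [  0.      0.      1.   ]] -0.0017264517513369349
cam in tool [  78.551   -0.627 -169.491] [[ 0.001  0.96   0.278]
 [ 1.    -0.    -0.001]
 [-0.001  0.278 -0.96 ]]
```

View pics/both.png

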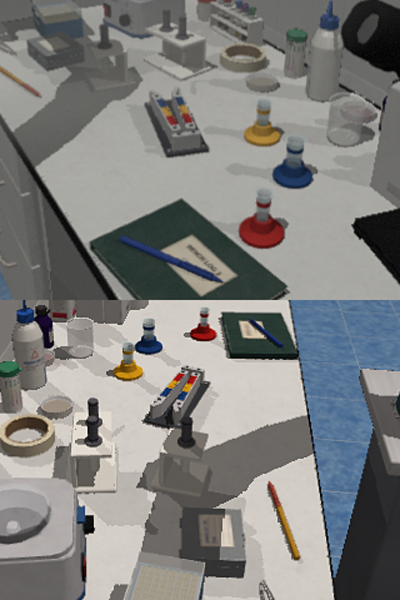

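play_rows(series=[[-3.05,-2.03,0,0,0,0,1],[-3.05,-2.03,0,0,0,0,1],[-3.05,-2.03,0,0,0,0,1],[-3.05,-2.03,0,0,0,0,1],[-3.05,-2.03,0,0,0,0,1],[-3.05,-2.03,0,0,0,0,1],[-3.05,-2.03,0,0,0,0,1],[-3.05,-2.03,0,0,0,0,1],[-3.05,-2.03,0,0,0,0,1],[-3.05,-2.03,0,0,0,0,1],[-3.05,-2.03,0,0,0,0,1],[-3.05,-2.03,0,0,0,0,1]])

```text
time: 2.8
eef_pos: [488.5, 246.1, 214.9]
tool_rot: [0.183, 0.983, 0.0, 0.0]
contact_force: [1.0, -0.2, 0.2]
gripper_width: 1.002
finger_force: 0.0
```

```bash
cat > look.py <<'E'
from h import *
import sys
np.set_printoptions(precision=1,suppress=True)
tag=sys.argv[1]; qs=dict(a.split(":") for a in sys.argv[2:])
o=get_obs();Rt=R.from_quat(o["tool_rot"]).as_matrix()
print(o["time"],o["eef_pos"],Rt[:2,1].round(3),o["contact_force"],o["gripper_width"],o["finger_force"])
cal=imaging.get_calibration("wrist");img,dep=imaging.grab_frame("wrist");save(tag+".png",img)
np.savez("pics/"+tag+".npz",img=img,dep=dep,eef=o["eef_pos"],Rt=Rt,E=cal["extrinsics"],K=cal["intrinsics"],k1=cal["k1"])
for n,z in qs.items():
    for r in mark_of("wrist",n)[:2]:
        P=onz(cal,r["pixel"],float(z)); print(n,np.round(r["pixel"]),round(r["p"],2),P[:2],"tool d",(Rt.T@(P-o["eef_pos"]))[:2])
E
python3 look.py w1 single_stand:0 pestle_a:14 pestle_a_head:35 gauge_mouth:36 gauge_blue:36 gauge_yellow:36 gauge_red:36
```

```text
2.8 [488.5 246.1 214.9] [0.4 0.9] [ 1.  -0.2  0.2] 1.0020514429500964 0.0
single_stand [314. 209.] 0.83 [489.5 245.9] tool d [-0.9  0.1]
pestle_a [339. 355.] 0.96 [642.  216.4] tool d [-153.8   27.3]
pestle_a [318. 212.] 0.71 [490.6 250.4] tool d [-0.3  4.7]
gauge_blue [140. 322.] 0.6 [525.6  53.8] tool d [-103.7 -166.2]
gauge_yellow [112. 320.] 0.75 [513.8  29.8] tool d [-101.3 -192.8]
gauge_red [ 80. 328.] 0.84 [510.5  -3.6] tool d [-110.2 -225.2]
```

View pics/w1.png

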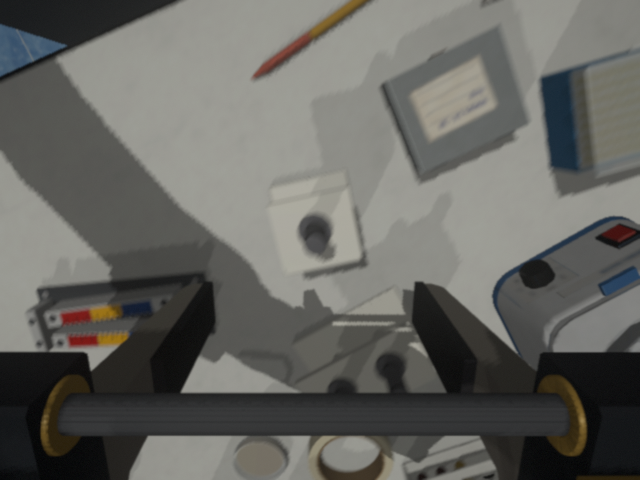

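```bash
cat > fit.py <<'E'
from h import *
def cloud(tag,step=1):
    d=np.load(f"pics/{tag}.npz");K=d["K"];k=float(d["k1"]);E=d["E"]
    v,u=np.mgrid[0:480,0:640];a=np.stack([(u-K[0,2])/K[0,0],(v-K[1,2])/K[1,1]],-1);w=a.copy()
    for _ in range(8): w=a/(1+k*(w**2).sum(-1,keepdims=True))
    D=d["dep"].astype(float);P=np.stack([w[...,0]*D,-w[...,1]*D,-D],-1)@E[:3,:3].T+E[:3,3]
    P[D<=0]=np.nan; return P,d
E
python3 - <<'E'
from fit import *
np.set_printoptions(precision=1,suppress=True)
P,d=cloud("w1");Z=P[...,2]
near=np.hypot(P[...,0]-489,P[...,1]-247)<30
print(np.histogram(Z[near],bins=range(-4,130,4)))
for lo,hi in[(110,122),(84,108),(73,79),(66,73)]:
    m=near&(Z>lo)&(Z<hi);q=P[m];print(lo,hi,m.sum(),q.mean(0),(q.min(0)+q.max(0))/2,np.ptp(q,0), cv2.minEnclosingCircle(q[:,:2].astype(np.float32)))
m=(Z>30)&(Z<44)&(np.hypot(P[...,0]-518,P[...,1]-25)<90)
r=cv2.minAreaRect(P[m][:,:2].astype(np.float32));print(r,P[m][:,2].mean())
E
```

```text
(array([   0,    0,  374,   80,    0,    0,    0,    0,    0,    0,    0,
          0,    0,    0,    0,    0,    0,   14, 2568,  894,   84,   38,
         24,   23,   27,   25,   29,   27,   41,  342,   45,    0,    0]), array([ -4,   0,   4,   8,  12,  16,  20,  24,  28,  32,  36,  40,  44,
        48,  52,  56,  60,  64,  68,  72,  76,  80,  84,  88,  92,  96,
       100, 104, 108, 112, 116, 120, 124, 128]))
110 122 422 [489.2 248.5 114.7] [489.8 248.3 113.6] [15.9 16.   7.1] ((489.84564208984375, 248.2444305419922), 8.214180946350098)
84 108 155 [484.1 250.1  96.4] [486.7 249.1  95.9] [ 9.1 14.  23.8] ((488.1230163574219, 249.05630493164062), 7.6673102378845215)
73 79 465 [485.6 249.8  75.2] [488.9 252.2  75.4] [52.2 44.6  4.9] ((490.52227783203125, 248.87152099609375), 28.749792098999023)
66 73 3087 [487.3 247.1  71.3] [489.4 247.   69.6] [58.4 59.9  6.9] ((489.0027160644531, 247.01307678222656), 29.98806381225586)
((514.8582153320312, 20.045028686523438), (145.8981170654297, 48.51850891113281), 76.03897094726562) 34.895482268538466
```

play_rows(series=[[0,0.25,3.0,0,0,0,1],[0,0,3.5,0,0,0,0.6],[0,0,3.5,0,0,0,0.5],[0,0,2.5,0,0,0,0.5],[0,0,0.9,0,0,0,0.4],[0,0,0,0,0,0,0.0],[0,0,0,0,0,0,0.0],[0,0,0,0,0,0,0.0],[0,0,0,0,0,0,0.0],[0,0,0,0,0,0,0.0]], squeeze=25)

```text
time: 4.03
eef_pos: [489.5, 250.6, 82.2]
tool_rot: [0.183, 0.983, 0.001, 0.001]
contact_force: [-0.4, 0.1, -0.8]
gripper_width: 0.372
finger_force: 0.0
```

play_rows(series=[[0,0,0,0,0,0,0.0],[0,0,0,0,0,0,0.0],[0,0,0,0,0,0,0.0],[0,0,0,0,0,0,0.0],[0,0,0,0,0,0,0.0],[0,0,0,0,0,0,0.0]])

```text
time: 4.53
eef_pos: [488.8, 250.0, 81.0]
tool_rot: [0.183, 0.983, 0.0, 0.0]
contact_force: [-1.9, -0.2, 5.8]
gripper_width: 0.172
finger_force: 25.0
```

play_rows(series=[[0,0,-1.5,0,0,0,0],[0,0,-3.5,0,0,0,0],[0,0,-3.5,0,0,0,0],[-2.0,-2.4,0,0,0,0,0],[-2.4,-2.9,0,0,0,0,0],[-2.4,-2.9,0,0,0,0,0],[-2.4,-2.9,0,0,0,0,0],[-2.4,-2.9,0,0,0,0,0],[-2.4,-2.9,0,0,0,0,0],[-2.4,-2.7,0,0,0,0,0],[0,0,0,0,0,0,0]])

```text
time: 5.45
eef_pos: [572.7, -1.2, 165.5]
tool_rot: [0.188, 0.982, -0.002, 0.001]
contact_force: [-0.1, 0.1, -0.4]
gripper_width: 0.167
finger_force: 25.0
```

```bash
python3 look.py w2 gauge:0 gauge_mouth:36 gauge_blue:36 gauge_yellow:36 gauge_red:36
```

```text
5.45 [572.7  -1.2 165.5] [0.4 0.9] [-0.1  0.1 -0.4] 0.16711869081356343 24.99893009662628
gauge_mouth [411. 142.] 0.79 [537.   88.4] tool d [66.6 70.6]
gauge_blue [359. 142.] 0.66 [523.5  53. ] tool d [66.1 32.7]
gauge_yellow [322. 146.] 0.67 [516.   27.3] tool d [63.6  6. ]
gauge_red [279. 153.] 0.83 [509.4  -3.4] tool d [ 58.4 -25. ]
gauge_red [323. 145.] 0.64 [515.4  28.1] tool d [64.5  6.5]
```

View pics/w2.png

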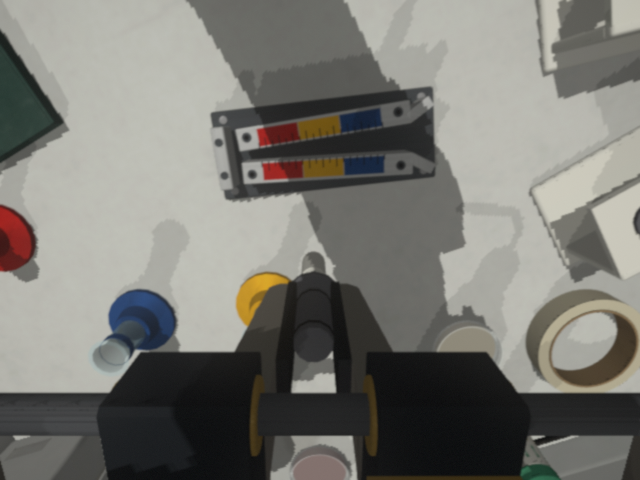

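```bash
cat > bands.py <<'E'
from fit import *
def run(tag):
    d=np.load(f"pics/{tag}.npz");cal=dict(intrinsics=d["K"],k1=float(d["k1"]),extrinsics=d["E"])
    h=cv2.cvtColor(d["img"],cv2.COLOR_RGB2HSV).astype(int)
    H,S,V=h[...,0],h[...,1],h[...,2];roi=np.zeros(H.shape,bool);roi[85:205,205:440]=1
    C={}
    for n,m,x in[("red",(H<8)|(H>172),30),("yel",(H>15)&(H<35),0),("blu",(H>100)&(H<130),-30)]:
        m=(m&(S>110)&(V>60)&roi).astype(np.uint8)
        k,_,st,ce=cv2.connectedComponentsWithStats(m)
        i=[j for j in np.argsort(-st[:,4]) if j>0][:2]
        pts=[onz(cal,ce[j],36)[:2] for j in i];print(n,st[i].tolist(),pts,np.linalg.norm(pts[0]-pts[1]));C[x]=np.mean(pts,0)
    X=np.array(sorted(C));Pc=np.array([C[x] for x in X]);A=np.polyfit(X,Pc,1)
    print("scale",np.linalg.norm(A[0]),"dir",A[0]/np.linalg.norm(A[0]),"ang",np.degrees(np.arctan2(A[0][1],A[0][0])),"orig",A[1])
    return A
if __name__=="__main__":
    import sys
    np.set_printoptions(precision=3,suppress=True)
    A=run(sys.argv[1]);o=get_obs();Rt=R.from_quat(o["tool_rot"]).as_matrix();print(o["eef_pos"],Rt)
    P,d=cloud(sys.argv[1]);m=(P[...,2]>32)&(P[...,2]<40)&(np.hypot(P[...,0]-518,P[...,1]-25)<90);print("jawtop z",np.median(P[m][:,2]))
E
python3 bands.py w2
```

```text
red [[257, 123, 42, 23, 681], [263, 161, 40, 19, 628]] [array([496.491,   0.797]), array([521.526,  -6.093])] 25.966308445783767
yel [[298, 116, 43, 24, 730], [303, 159, 41, 18, 664]] [array([502.898,  29.947]), array([530.765,  22.233])] 28.915470426399445
blu [[345, 157, 38, 17, 450], [341, 113, 14, 19, 142]] [array([540.883,  50.657]), array([506.156,  49.948])] 34.73423799829693
scale 0.9150467893483565 dir [-0.264 -0.964] ang -105.32535593496516 orig [516.453  24.581]
[570.607   9.979 165.279] [[-0.934  0.357 -0.001]
 [ 0.357  0.934  0.001]
 [ 0.001  0.    -1.   ]]
jawtop z 35.5959921400821
```

```bash
sed -i 's/&(S>110)&(V>60)&roi/\&(S>90)\&(V>35)\&roi/; s/(H>100)&(H<130),-30/(H>100)\&(H<130)\&(S>120),-30/' bands.py; python3 look.py w3 ; python3 bands.py w3
```

```text
5.75 [570.6  10.  165.3] [0.4 0.9] [-0.8 -0.6 -1.4] 0.16966042234351333 24.99993771314621
red [[244, 132, 42, 23, 705], [249, 170, 41, 19, 651]] [array([496.623,   0.21 ]), array([521.582,  -6.657])] 25.886228631287892
yel [[284, 126, 43, 23, 740], [289, 168, 41, 19, 688]] [array([503.07 ,  29.459]), array([530.942,  21.902])] 28.878795299667246
blu [[327, 121, 40, 21, 594], [331, 167, 38, 17, 546]] [array([509.43 ,  58.401]), array([540.379,  50.365])] 31.975622650546573
scale 0.9955718005503145 dir [-0.265 -0.964] ang -105.33911014501871 orig [517.004  25.614]
[570.708   9.916 165.414] [[-0.934  0.357 -0.   ]
 [ 0.357  0.934  0.001]
 [ 0.001  0.    -1.   ]]
jawtop z 35.5885916455635
```

```bash
python3 - <<'E'
from fit import *
np.set_printoptions(precision=1,suppress=True)
P,d=cloud("w3");T=(P-d["eef"])@d["Rt"]
near=(abs(T[...,0])<25)&(abs(T[...,1])<18)
for lo in range(-44,76,6):
    m=near&(T[...,2]>=lo)&(T[...,2]<lo+6); q=T[m]
    if m.sum()>5: print(lo,m.sum(),q.min(0),q.max(0),np.median(q,0))
v,u=np.where(near&(T[...,2]>-45));print(u.min(),u.max(),v.min(),v.max())
E
```

```text
-44 543 [ -9.5 -18.  -44. ] [ 11.  18. -38.] [ 10.    7.3 -41.3]
-38 1718 [-10.7 -18.  -38. ] [ 11.  18. -32.] [  1.1  -0.1 -34.2]
-32 668 [-10.2 -18.  -32. ] [ 10.9  17.9 -26. ] [  9.4   0.3 -29.3]
-26 596 [ -0.1 -18.  -26. ] [ 10.9  18.  -20. ] [  9.4  -0.5 -23.2]
-20 555 [ -0.6 -18.  -20. ] [ 10.8  18.  -14. ] [  9.    0.3 -17.1]
-14 480 [ -0.4 -17.9 -14. ] [10.5 17.9 -8. ] [  9.1  -0.5 -11.1]
-8 455 [  0.2 -18.   -8. ] [10.6 17.9 -2. ] [ 8.8 -0.  -5.4]
-2 263 [ -0.1 -17.2  -2. ] [10.3 17.2  4. ] [ 5.8 -0.  -0. ]
4 613 [-0.9 -9.9  4. ] [12.2  9.5  9.5] [ 7.9 -0.   5.9]
28 68 [ 1.4 -5.9 31.3] [ 5.4  6.  34. ] [ 3.5 -0.7 33.1]
34 100 [-0.6 -7.1 34. ] [ 5.3  6.1 39.9] [ 4.  -0.2 36.7]
40 78 [ 0.4 -6.7 40. ] [ 5.5  6.3 45.9] [ 4.1  0.1 43. ]
46 81 [-0.  -6.9 46. ] [ 5.4  6.5 51.9] [ 4.1 -0.5 49. ]
52 73 [-0.5 -7.  52.1] [ 5.4  6.6 58. ] [ 4.4  0.1 55.2]
58 40 [-1.  -7.1 58. ] [ 5.5  6.2 63.3] [ 4.  -0.2 59.9]
263 366 193 381
```

```bash
python3 - <<'E'
from fit import *
np.set_printoptions(precision=1,suppress=True)
P,d=cloud("w3");T=(P-d["eef"])@d["Rt"]
near=(abs(T[...,0])<25)&(abs(T[...,1])<2.5)
for lo in list(range(-38,64,4)):
    m=near&(T[...,2]>=lo)&(T[...,2]<lo+4); q=T[m]
    if m.sum()>3: print(lo,m.sum(),np.percentile(q[:,0],[0,10,50,90,100]))
m=(abs(T[...,0])<14)&(abs(T[...,1])<7)&(T[...,2]<-33)&(T[...,2]>-37);q=T[m];print(q.min(0),q.max(0),cv2.minEnclosingCircle(q[:,:2].astype(np.float32)))
E
```

```text
-38 301 [-8.9 -7.4 -1.3  4.   6.3]
-34 224 [-10.   -7.3   2.1   5.9   6.5]
-30 53 [4.9 5.3 5.7 6.1 6.4]
-26 58 [5.  5.2 5.6 6.  6.1]
-22 53 [4.9 5.2 5.7 5.9 6.1]
-18 52 [4.9 5.3 5.6 6.1 6.3]
-14 44 [4.8 5.4 5.8 6.2 6.4]
-10 44 [5.  5.4 5.8 6.  6.4]
-6 41 [5.4 5.4 5.7 6.  6.4]
-2 43 [5.5 5.6 5.8 6.3 6.8]
2 110 [ 5.1  5.7  8.1 11.1 12.2]
6 77 [ 4.7  5.9  9.6 11.9 12.2]
30 33 [3.  3.2 4.  4.9 5.4]
34 28 [3.3 4.  4.8 5.1 5.2]
38 22 [4.5 4.7 4.9 5.3 5.3]
42 20 [4.4 4.5 4.9 5.2 5.5]
46 19 [4.2 4.6 5.  5.2 5.4]
50 22 [4.3 4.5 4.9 5.3 5.4]
54 20 [4.6 4.6 5.  5.2 5.2]
58 12 [4.4 4.5 5.  5.4 5.5]
[ -9.5  -7.  -36.5] [  6.3   6.8 -33. ] ((-1.6364829540252686, -0.3948098421096802), 8.078179359436035)
```

play_rows(series=[[1.7,2.25,0,0,0,0,0],[2.0,2.7,0,0,0,0,0],[2.0,2.7,0,0,0,0,0],[1.0,1.35,0,0,0,0,0],[0,0,0,0,0,-0.097,0],[0,0,2,0,0,0,0],[0,0,3,0,0,0,0],[0,0,2,0,0,0,0],[0,0,1.0,0,0,0,0],[0,0,0,0,0,0,0],[0,0,0,0,0,0,0],[0,0,0,0,0,0,0]])

```text
time: 6.8
eef_pos: [541.9, 116.7, 86.8]
tool_rot: [0.135, 0.991, 0.0, 0.001]
contact_force: [-0.2, 0.5, 0.2]
gripper_width: 0.168
finger_force: 25.0
```

```bash
cat > st.py <<'E'
from fit import *
np.set_printoptions(precision=1,suppress=True)
G=np.array([517.0,25.6]);D=np.array([-.265,-.964]);L=np.array([.964,-.265])
o=get_obs();Rt=R.from_quat(o["tool_rot"]).as_matrix();a=o["eef_pos"]+Rt@[-2.0,-.2,0]
print("t",o["time"],"eef",o["eef_pos"],"yaw",np.degrees(np.arctan2(Rt[1,1],Rt[0,1])),"gauge x,y",(a[:2]-G)@D,(a[:2]-G)@L,"tilt",Rt[2])
f=np.array(o["contact_force"]);print("F along slot",f[:2]@D,"lat",f[:2]@L,"z",f[2],o["gripper_width"],o["finger_force"])
E
python3 st.py; python3 look.py w4
```

```text
t 6.8 eef [541.9 116.7  86.8] yaw 74.50821914418783 gauge x,y -94.1823994951621 1.858564818540028 tilt [-0.  0. -1.]
F along slot -0.4537215298690556 lat -0.3200856598818154 z 0.17839242981016146 0.1678502209384258 24.99987691640854
6.8 [541.9 116.7  86.8] [0.3 1. ] [-0.2  0.5  0.2] 0.1678502209384258 24.99987691640854
```

View pics/w4.png

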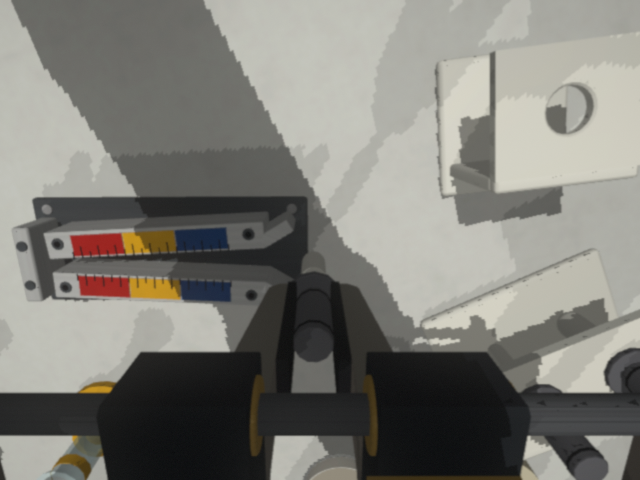

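```bash
sed -i 's/roi\[85:205,205:440\]=1/roi[85:320,10:300]=1/' bands.py; python3 bands.py w4 | grep -v '^\['; python3 st.py
```

```text
red [[70, 233, 55, 23, 1063], [78, 276, 52, 21, 963]] [array([496.687,   0.285]), array([521.614,  -6.623])] 25.86621123778226
yel [[122, 230, 55, 24, 1116], [129, 278, 52, 22, 996]] [array([503.099,  29.536]), array([530.905,  21.912])] 28.832566034951682
blu [[176, 229, 52, 21, 909], [188, 282, 42, 19, 545]] [array([509.479,  59.129]), array([541.464,  53.422])] 32.49041736892166
scale 1.0274074251138259 dir [-0.265 -0.964] ang -105.35229352689696 orig [517.208  26.277]
 [ 0.267  0.964  0.001]
 [-0.002  0.001 -1.   ]]
jawtop z 35.45289759363911
t 6.85 eef [542.  116.6  87. ] yaw 74.49267888891652 gauge x,y -94.11220175040987 2.0219670864101746 tilt [-0.  0. -1.]
F along slot 0.7454956945381118 lat 0.31156498839647967 z -0.6985025463451526 0.17148545997843104 24.999867975711823
```

play_rows(series=[[0.2,0,0.4,0,0,0,0],[0,0,0.4,0,0,0,0],[0,0,0,0,0,0,0],[0,-0.5,0,0,0,0,0],[0,-0.5,0,0,0,0,0],[0,-0.5,0,0,0,0,0],[0,-0.5,0,0,0,0,0],[0,0,0,0,0,0,0],[0,0,0,0,0,0,0]])

```text
time: 7.6
eef_pos: [533.7, 96.8, 77.7]
tool_rot: [0.136, 0.991, 0.0, 0.0]
contact_force: [0.1, 0.9, -2.0]
gripper_width: 0.169
finger_force: 25.0
```

```bash
python3 st.py
```

```text
t 7.6 eef [533.7  96.8  77.7] yaw 74.41666209753839 gauge x,y -72.86049077290376 -0.7484031205473969 tilt [-0.  0. -1.]
F along slot -0.8972382845864341 lat -0.14101726836543269 z -1.9557775312070638 0.1686735764969903 24.999886751174927
```

play_rows(series=[[-0.05,-0.4,-0.05,0,0,0,0],[0,-0.5,0,0,0,0,0],[0,-0.5,0,0,0,0,0],[0,-0.5,0,0,0,0,0],[0,-0.3,0,0,0,0,0],[0,-0.2,0,0,0,0,0],[0,0,0,0,0,0,0]])

```text
time: 8.18
eef_pos: [527.6, 73.5, 78.1]
tool_rot: [0.135, 0.991, -0.0, 0.0]
contact_force: [-0.5, -0.2, -1.2]
gripper_width: 0.166
finger_force: 25.0
```

```bash
python3 st.py
```

```text
t 8.1833 eef [527.6  73.5  78.1] yaw 74.43246116296604 gauge x,y -48.79391633048769 -0.45396388327468673 tilt [-0. -0. -1.]
F along slot 0.36162264334672245 lat -0.43674275678615415 z -1.2408971220546312 0.16621387992575887 24.999825954437256
```

play_rows(series=[[-0.03,-0.25,0,0,0,0,0],[0,-0.25,0,0,0,0,0],[0,-0.25,0,0,0,0,0],[0,-0.25,0,0,0,0,0],[0,-0.2,0,0,0,0,0],[0,-0.2,0,0,0,0,0],[0,0,0,0,0,0,0],[0,0,0,0,0,0,0]])

```text
time: 8.85
eef_pos: [524.2, 60.5, 78.1]
tool_rot: [0.135, 0.991, 0.0, 0.0]
contact_force: [-1.3, -0.1, -0.0]
gripper_width: 0.165
finger_force: 25.0
```

```bash
python3 st.py
```

```text
t 8.85 eef [524.2  60.5  78.1] yaw 74.46674062374436 gauge x,y -35.322740072656586 -0.25064091159851043 tilt [ 0.  0. -1.]
F along slot 0.4011687318395895 lat -1.2358244338139823 z -0.03019521280433901 0.1653850064243428 24.999927878379822
```

play_rows(series=[[0,-0.2,0,0,0,0,0],[0,-0.2,0,0,0,0,0],[0,-0.2,0,0,0,0,0],[0,-0.2,0,0,0,0,0],[0,-0.2,0,0,0,0,0],[0,0,0,0,0,0,0],[0,0,0,0,0,0,0]])

```text
time: 9.43
eef_pos: [521.6, 50.8, 78.1]
tool_rot: [0.135, 0.991, 0.0, 0.0]
contact_force: [-0.0, 0.7, -0.4]
gripper_width: 0.168
finger_force: 25.0
```

```bash
python3 st.py
```

```text
t 9.4333 eef [521.6  50.8  78.1] yaw 74.46153035714421 gauge x,y -25.261689053989805 -0.2520697445409718 tilt [-0.  0. -1.]
F along slot -0.6295630006711406 lat -0.20001295587827023 z -0.3972557717895782 0.16757383952695634 24.99992698431015
```

play_rows(series=[[-0.02,-0.3,0,0,0,0,0],[0,-0.3,0,0,0,0,0],[0,-0.3,0,0,0,0,0],[0,-0.3,0,0,0,0,0],[0,-0.2,0,0,0,0,0],[0,-0.2,0,0,0,0,0],[0,-0.2,0,0,0,0,0],[0,0,0,0,0,0,0],[0,0,0,0,0,0,0]])

```text
time: 10.18
eef_pos: [517.0, 33.5, 78.1]
tool_rot: [0.135, 0.991, 0.0, 0.0]
contact_force: [-0.3, 0.2, 0.0]
gripper_width: 0.17
finger_force: 25.0
```

```bash
python3 st.py
```

```text
t 10.1833 eef [517.   33.5  78.1] yaw 74.46667730703685 gauge x,y -7.366160388230983 -0.1046114963317904 tilt [-0.  0. -1.]
F along slot -0.11322417420553155 lat -0.2930375302745188 z 0.03836815457213205 0.17002454104299855 24.999967217445374
```

play_rows(series=[[0,-0.15,0,0,0,0,0],[0,-0.15,0,0,0,0,0],[0,-0.15,0,0,0,0,0],[0,-0.1,0,0,0,0,0],[0,-0.1,0,0,0,0,0],[0,0,0,0,0,0,0],[0,0,0,0,0,0,0]])

```text
time: 10.77
eef_pos: [515.4, 27.0, 78.2]
tool_rot: [0.135, 0.991, -0.0, 0.0]
contact_force: [1.5, -0.3, -0.3]
gripper_width: 0.168
finger_force: 25.0
```

```bash
python3 st.py
```

```text
t 10.7667 eef [515.4  27.   78.2] yaw 74.46839387108086 gauge x,y -0.7631150997963405 0.05488171021933081 tilt [-0. -0. -1.]
F along slot -0.14422211671967483 lat 1.5216798026778153 z -0.2761094626664133 0.16758819270773112 24.999878704547882
```

play_rows(series=[[0,-0.1,0,0,0,0,0],[0,-0.1,0,0,0,0,0],[0,-0.1,0,0,0,0,0],[0,0,0,0,0,0,0],[0,0,0,0,0,0,0]])

```text
time: 11.18
eef_pos: [514.8, 25.1, 78.2]
tool_rot: [0.135, 0.991, 0.0, 0.0]
contact_force: [1.1, 2.5, -0.7]
gripper_width: 0.168
finger_force: 25.0
```

```bash
python3 st.py
```

```text
t 11.1833 eef [514.8  25.1  78.2] yaw 74.50851467074808 gauge x,y 1.2913897470709412 0.030861561284172848 tilt [-0.  0. -1.]
F along slot -2.7164876384848804 lat 0.4301084965548714 z -0.7478375311894512 0.16790015010502696 25.008213222026825
```

play_rows(series=[[0,-0.1,0,0,0,0,0],[0,-0.1,0,0,0,0,0],[0,0,0,0,0,0,0],[0,0,0,0,0,0,0]])

```text
time: 11.52
eef_pos: [514.5, 23.8, 78.3]
tool_rot: [0.135, 0.991, 0.001, 0.001]
contact_force: [2.7, 5.2, -2.4]
gripper_width: 0.17
finger_force: 25.0
```

```bash
python3 st.py
```

```text
t 11.5167 eef [514.5  23.8  78.3] yaw 74.52523365998758 gauge x,y 2.606174522995218 0.02037463202627495 tilt [-0.  0. -1.]
F along slot -5.718570502766676 lat 1.2735059001660476 z -2.3925119824943715 0.1704954909715465 25.032844841480255
```

```bash
python3 look.py w5; python3 st.py; python3 - <<'E'
import cv2
a=cv2.imread("pics/w5.png")[180:420,160:480];cv2.imwrite("pics/w5c.png",cv2.resize(a,None,fx=2,fy=2,interpolation=cv2.INTER_CUBIC))
E
```

```text
11.5167 [514.5  23.8  78.3] [0.3 1. ] [ 2.7  5.2 -2.4] 0.1704954909715465 25.032844841480255
t 11.5667 eef [514.5  23.8  78.3] yaw 74.52475060268323 gauge x,y 2.611108480023576 0.022204732702894962 tilt [-0.  0. -1.]
F along slot -5.431591910102436 lat 1.1336378639411826 z -2.4946313169847385 0.1665128007837612 25.032757222652435
```

View pics/w5c.png

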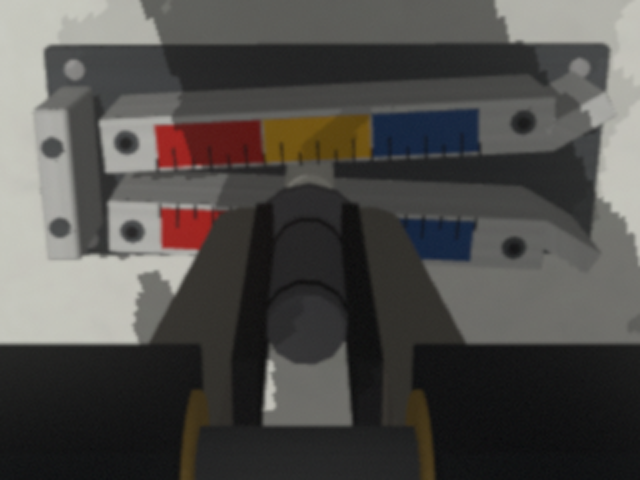

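play_rows(series=[[0,0.5,0,0,0,0,0],[0,0.5,0,0,0,0,0],[0,0.6,0,0,0,0,0],[0,0,0,0,0,0,0]])

```text
time: 11.9
eef_pos: [518.1, 39.0, 77.9]
tool_rot: [0.134, 0.991, 0.0, -0.0]
contact_force: [0.6, 0.9, -0.4]
gripper_width: 0.167
finger_force: 25.0
```

```bash
python3 st.py
```

```text
t 11.9 eef [518.1  39.   77.9] yaw 74.55775626438277 gauge x,y -13.051224792825051 -0.47822457997504997 tilt [ 0.  0. -1.]
F along slot -1.0616359509797488 lat 0.3577890055430941 z -0.4176902581913562 0.1669862515544536 25.000068247318268
```

Freed. Lift and go beside the yellow tube.

play_rows(series=[[0,0,-2,0,0,0,0],[0,0,-3,0,0,0,0],[0,0,-3,0,0,0,0],[-2.6,-1.0,0,0,0,0,0],[-3.1,-1.2,0,0,0,0,0],[-3.1,-1.2,0,0,0,0,0],[-3.1,-1.2,0,0,0,0,0],[-3.1,-1.2,0,0,0,0,0],[-3.1,-1.2,0,0,0,0,0],[0,0,0,0,0,0,0],[0,0,0,0,0,0,0],[0,0,0,0,0,0,0]])

```text
time: 12.9
eef_pos: [672.7, -77.4, 157.2]
tool_rot: [0.135, 0.991, 0.0, -0.001]
contact_force: [-0.3, 0.6, -0.8]
gripper_width: 0.165
finger_force: 25.0
```

```bash
python3 look.py w6 tube_yellow:0 tube_yellow_seat:18; python3 st.py|head -1
```

```text
12.9 [672.7 -77.4 157.2] [0.3 1. ] [-0.3  0.6 -0.8] 0.16531023905695819 24.999935925006866
tube_yellow [311. 168.] 0.65 [628.9 -67.1] tool d [44.5 -1.9]
tube_yellow [313. 271.] 0.31 [714.1 -89.4] tool d [-43.5  -0.5]
tube_yellow_seat [311. 174.] 0.81 [630.9 -67.9] tool d [42.5 -2. ]
t 13.05 eef [673.  -76.5 158.2] yaw 74.57307641632042 gauge x,y 57.29692640341906 179.49147832939292 tilt [ 0.  0. -1.]
```

View pics/w6.png

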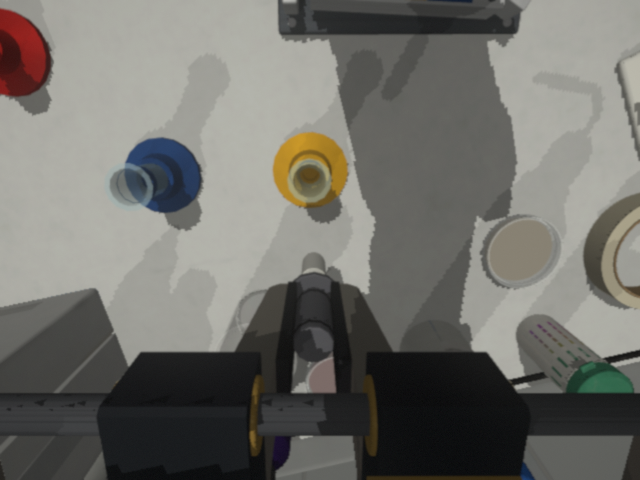

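```bash
cat > tube.py <<'E'
from fit import *
import sys
np.set_printoptions(precision=1,suppress=True)
P,d=cloud(sys.argv[1]);cal=dict(intrinsics=d["K"],k1=float(d["k1"]),extrinsics=d["E"])
T0=np.array([630,-67]);near=np.hypot(P[...,0]-T0[0],P[...,1]-T0[1])<45
for lo,hi in[(2,12),(12,25),(25,50),(50,61),(61,70)]:
    q=P[near&(P[...,2]>=lo)&(P[...,2]<hi)]
    if len(q)>5: print(lo,len(q),cv2.minEnclosingCircle(q[:,:2].astype(np.float32)),np.median(q,0))
h=cv2.cvtColor(d["img"],cv2.COLOR_RGB2HSV).astype(int)
m=((h[...,0]>12)&(h[...,0]<32)&(h[...,1]>130));m[:, :230]=0;m[:,400:]=0;m[260:]=0
v,u=np.where(m);e=cv2.fitEllipse(cv2.convexHull(np.stack([u,v],1).astype(np.float32)));print("foot",e,[onz(cal,e[0],z)[:2] for z in(0,5)])
g=cv2.cvtColor(d["img"],cv2.COLOR_RGB2GRAY)[130:220,260:360];g=cv2.resize(g,None,fx=5,fy=5,interpolation=cv2.INTER_CUBIC)
c=cv2.HoughCircles(cv2.GaussianBlur(g,(9,9),2),cv2.HOUGH_GRADIENT,1.5,20,param1=60,param2=30,minRadius=50,maxRadius=140)
if c is not None:
    for x,y,r in c[0][:6]:
        px=((x+.5)/5-.5+260,(y+.5)/5-.5+130);Q=onz(cal,px,66);print("hough",px,r/5,Q[:2],"r mm",np.linalg.norm(onz(cal,(px[0]+r/5,px[1]),66)-Q))
cv2.imwrite("pics/rim.png",cv2.cvtColor(cv2.resize(d["img"][130:220,260:360],None,fx=6,fy=6,interpolation=cv2.INTER_CUBIC),cv2.COLOR_RGB2BGR))
T=(P-d["eef"])@d["Rt"];n=(abs(T[...,0])<25)&(abs(T[...,1])<2.5)
for lo in(-26,-14,34,42,50,56):
    q=T[n&(T[...,2]>=lo)&(T[...,2]<lo+6)];w=T[(abs(T[...,0])<25)&(abs(T[...,1])<12)&(T[...,2]>=lo)&(T[...,2]<lo+6)];print(lo,np.median(q[:,0]),w[:,1].min(),w[:,1].max())
print("nose z",T[(abs(T[...,0])<15)&(abs(T[...,1])<8)&(T[...,2]<72)][:,2].max())
E
python3 tube.py w6
```

```text
2 2726 ((629.7910766601562, -68.5625), 29.957717895507812) [624.  -66.1   7.2]
12 368 ((628.9742431640625, -68.13578796386719), 16.50980567932129) [622.2 -66.5  20.4]
25 226 ((625.1461791992188, -66.97236633300781), 13.36156940460205) [630.6 -68.8  26.7]
50 195 ((629.647216796875, -68.4659652709961), 9.47500991821289) [634.1 -69.9  59.1]
61 922 ((629.76123046875, -68.49535369873047), 14.452757835388184) [629.9 -68.7  65.1]
foot ((309.8042297363281, 169.62669372558594), (73.6958236694336, 74.62825012207031), 164.12741088867188) [array([629.5, -68.6]), array([629. , -68.4])]
-26 5.675282574295826 -11.929574530527868 11.987834357116354
-14 5.580437866983681 -11.832049615595333 11.879011383727923
34 4.4886118242482125 -6.627056312518864 6.083991373700993
42 4.427783891669084 -6.836215365791744 6.3619450765917005
50 4.323552157698559 -7.048921328700024 6.594561697909068
56 4.346205785794457 -6.611825978462579 6.746722977292349
nose z 62.76210437195034
```

View pics/rim.png

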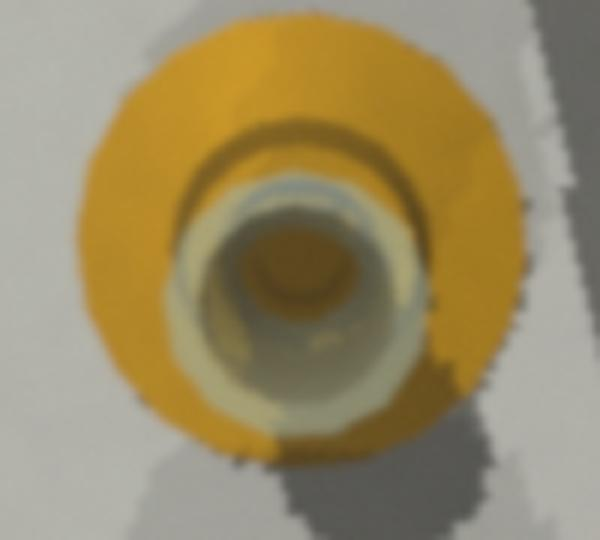

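play_rows(series=[[1.5,-0.12,0,0,0,0,0],[1.6,-0.13,0,0,0,0,0],[1.54,-0.12,0,0,0,0,0],[0,0,0,0,0,0,0],[0,0,0,0,0,0,0],[0,0,0,0,0,0,0],[0,0,0,0,0,0,0]])

```text
time: 13.63
eef_pos: [628.9, -69.0, 158.4]
tool_rot: [0.135, 0.991, 0.0, 0.001]
contact_force: [0.2, 0.0, -0.1]
gripper_width: 0.17
finger_force: 25.0
```

```bash
cat > tgt.py <<'E'
from h import *
np.set_printoptions(precision=2,suppress=True)
o=get_obs();Rt=R.from_quat(o["tool_rot"]).as_matrix()
e=np.array([629.75,-68.5,0])-o["eef_pos"];t=Rt.T@e-np.array([-2.6,-.15,0])
print(o["time"],o["eef_pos"],"move tool mm",t[:2],"F",o["contact_force"],Rt[:,2])
E
python3 tgt.py; python3 look.py w7; python3 tgt.py; python3 tube.py w7
```

```text
13.6333 [628.94 -69.   158.42] move tool mm [2.12 0.82] F [ 0.23  0.   -0.12] [ 0. -0. -1.]
13.6333 [628.9 -69.  158.4] [0.3 1. ] [ 0.2  0.  -0.1] 0.17048268981372577 24.999868869781494
13.6833 [628.83 -69.14 158.23] move tool mm [2.01 1.01] F [ 0.11 -0.28 -0.08] [ 0. -0. -1.]
2 2126 ((629.62158203125, -68.26143646240234), 29.931777954101562) [618.6 -62.5   7.5]
12 463 ((628.581787109375, -68.06501007080078), 16.68849754333496) [620.7 -66.9  20.2]
25 552 ((629.1824951171875, -68.28187561035156), 14.453949928283691) [623.8 -67.8  30.8]
50 187 ((628.7310791015625, -68.6396484375), 10.280146598815918) [634.6 -68.9  58.3]
61 616 ((629.5614624023438, -68.44152069091797), 14.377636909484863) [627.2 -64.9  65.1]
foot ((340.87982177734375, 130.93765258789062), (98.33110046386719, 280.544677734375), 15.7344331741333) [array([563.8, -28.6]), array([563.7, -28.9])]
-26 5.668275550630273 -11.957032699123074 11.939420023422008
-14 5.543479996564998 -11.994095576644131 11.953780150725077
34 4.480101080377214 -6.615538919012977 6.12839185776602
42 4.534235828353829 -6.7828184272954735 6.323611075496594
50 4.366073351788776 -7.039829000018649 6.579985684539383
56 4.354820442565188 -6.541308746852116 6.803752241108177
nose z 62.50708348777601
```

play_rows(series=[[0.2,0.09,0,0,0,0,0],[0,0,0.8,0,0,0,0],[0,0,0.8,0,0,0,0],[0,0,0.6,0,0,0,0],[0,0,0,0,0,0,0],[0,0,0,0,0,0,0],[0,0,0,0,0,0,0]])

```text
time: 14.27
eef_pos: [626.5, -67.9, 136.0]
tool_rot: [0.135, 0.991, -0.0, -0.0]
contact_force: [0.3, 0.2, -0.4]
gripper_width: 0.167
finger_force: 25.0
```

```bash
python3 tgt.py
```

```text
14.2667 [626.53 -67.9  135.95] move tool mm [-0.67  0.45] F [ 0.32  0.2  -0.38] [-0. -0. -1.]
```

play_rows(series=[[-0.06,0.04,0.2,0,0,0,0],[0,0,0.3,0,0,0,0],[0,0,0.3,0,0,0,0],[0,0,0.2,0,0,0,0],[0,0,0,0,0,0,0],[0,0,0,0,0,0,0]])

```text
time: 14.77
eef_pos: [627.0, -67.5, 125.9]
tool_rot: [0.135, 0.991, -0.0, -0.0]
contact_force: [0.2, -0.1, -0.0]
gripper_width: 0.169
finger_force: 25.0
```

```bash
python3 tgt.py
```

```text
14.7667 [627.03 -67.52 125.89] move tool mm [-0.33 -0.05] F [ 0.19 -0.15 -0.04] [-0.  0. -1.]
```

play_rows(series=[[-0.03,0,0.2,0,0,0,0],[0,0,0.25,0,0,0,0],[0,0,0.25,0,0,0,0],[0,0,0.25,0,0,0,0],[0,0,0.25,0,0,0,0],[0,0,0.2,0,0,0,0],[0,0,0,0,0,0,0],[0,0,0,0,0,0,0]])

```text
time: 15.43
eef_pos: [627.4, -67.6, 111.9]
tool_rot: [0.135, 0.991, -0.0, -0.0]
contact_force: [0.4, -0.7, -0.5]
gripper_width: 0.167
finger_force: 25.0
```

```bash
python3 tgt.py
```

```text
15.4333 [627.38 -67.62 111.93] move tool mm [ 0.05 -0.06] F [ 0.38 -0.66 -0.49] [-0. -0. -1.]
```

play_rows(series=[[0,0,0.25,0,0,0,0],[0,0,0.3,0,0,0,0],[0,0,0.3,0,0,0,0],[0,0,0.3,0,0,0,0],[0,0,0.3,0,0,0,0],[0,0,0.3,0,0,0,0],[0,0,0.2,0,0,0,0],[0,0,0,0,0,0,0],[0,0,0,0,0,0,0]])

```text
time: 16.18
eef_pos: [627.4, -67.6, 92.4]
tool_rot: [0.135, 0.991, -0.0, -0.0]
contact_force: [-1.0, -0.1, -0.5]
gripper_width: 0.169
finger_force: 25.0
```

```bash
python3 tgt.py
```

```text
16.1833 [627.39 -67.61  92.43] move tool mm [ 0.06 -0.07] F [-1.02 -0.14 -0.49] [-0. -0. -1.]
```

play_rows(series=[[0,0,0.15,0,0,0,0],[0,0,0.15,0,0,0,0],[0,0,0.15,0,0,0,0],[0,0,0.1,0,0,0,0],[0,0,0.1,0,0,0,0],[0,0,0,0,0,0,0],[0,0,0,0,0,0,0]])

```text
time: 16.77
eef_pos: [627.4, -67.6, 86.0]
tool_rot: [0.135, 0.991, 0.0, -0.0]
contact_force: [0.3, -0.7, -0.3]
gripper_width: 0.168
finger_force: 25.0
```

```bash
python3 tgt.py
```

```text
16.7667 [627.44 -67.58  86.03] move tool mm [ 0.12 -0.12] F [ 0.27 -0.7  -0.34] [-0.  0. -1.]
```

play_rows(series=[[0,0,0.06,0,0,0,0],[0,0,0.06,0,0,0,0],[0,0,0.06,0,0,0,0],[0,0,0.06,0,0,0,0],[0,0,0,0,0,0,0],[0,0,0,0,0,0,0]])

```text
time: 17.27
eef_pos: [627.8, -67.7, 84.3]
tool_rot: [0.135, 0.991, 0.0, 0.0]
contact_force: [-0.5, -0.1, 4.8]
gripper_width: 0.167
finger_force: 25.0
```

```bash
python3 tgt.py
```

```text
17.2667 [627.78 -67.72  84.31] move tool mm [ 0.56 -0.09] F [-0.51 -0.12  4.83] [ 0. -0. -1.]
```

play_rows(series=[[0,0,-0.06,0,0,0,0],[0,0,0,0,0,0,0.3],[0,0,0,0,0,0,0.5],[0,0,0,0,0,0,0.5],[0,0,0,0,0,0,0.5],[0,0,0,0,0,0,0.5],[0,0,0,0,0,0,0.5],[0,0,0,0,0,0,0.5]])

```text
time: 17.93
eef_pos: [627.4, -67.6, 84.2]
tool_rot: [0.135, 0.991, -0.0, -0.0]
contact_force: [0.1, 0.0, -0.5]
gripper_width: 0.499
finger_force: 0.0
```

```bash
python3 tgt.py
```

```text
17.9333 [627.42 -67.62  84.23] move tool mm [ 0.12 -0.08] F [ 0.07  0.05 -0.49] [-0.  0. -1.]
```

play_rows(series=[[0,0,-1,0,0,0,0.5],[0,0,-2.5,0,0,0,0.5],[0,0,-3.5,0,0,0,0.5],[0,0,-3.5,0,0,0,0.5],[0,0,-1,0,0,0,0.5],[0,0,0,0,0,0,0.5],[0,0,0,0,0,0,0.5],[0,0,0,0,0,0,0.5]])

```text
time: 18.6
eef_pos: [626.4, -67.4, 197.8]
tool_rot: [0.135, 0.991, -0.0, -0.001]
contact_force: [0.7, 0.2, -0.5]
gripper_width: 0.502
finger_force: 0.0
```

```bash
python3 look.py w8; python3 - <<'E'
from fit import *
np.set_printoptions(precision=1,suppress=True)
P,d=cloud("w8");n=np.hypot(P[...,0]-629.7,P[...,1]+68.5)<25
for lo,hi in[(115,126),(72,84),(60,70)]:
    q=P[n&(P[...,2]>lo)&(P[...,2]<hi)]
    if len(q)>3: print(lo,len(q),np.median(q,0),cv2.minEnclosingCircle(q[:,:2].astype(np.float32)))
E
```

```text
18.6 [626.4 -67.4 197.8] [0.3 1. ] [ 0.7  0.2 -0.5] 0.5024591471469175 0.0
115 452 [628.3 -68.1 118.5] ((628.7765502929688, -68.30982208251953), 8.063362121582031)
72 529 [623.5 -65.5  78.6] ((629.270263671875, -68.28620910644531), 13.912744522094727)
60 113 [618.6 -64.7  65.5] ((627.5156860351562, -67.82061004638672), 13.65200138092041)
```

View pics/w8.png

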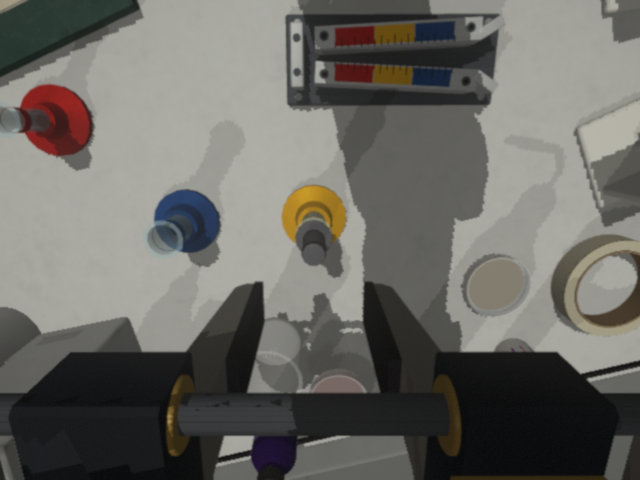

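The last picture shows the pestle standing upright in the yellow tube at pixel (314, 240). Its handle top is 119 mm above the worktop, where a seated head should put it at about 120 mm.

```bash
python3 -c "from cell import close_job; print(close_job())"
```

```text
the job is handed in; nothing more can be done
None
```

The pestle wedged in the gauge's yellow band (a 14 mm head); I lowered it into tube_yellow until it seated upright and let go. The job was handed in at about 18.7 s, and no result came back.

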